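# Slide the coaster through to the stop rail

## Task

Push the square coaster flat along the trolley top with your fingertips, through the gap between the sugar pot and the glass holder, and on until its leading edge lies flush along the low stop rail beyond. Only push it, never lift, tip or grip it; do not knock hard against the pot or the glass holder, and leave everything else on the trolley where it stands. Finish with the hand clear.

Things in the scene. Friction and masses are not known exactly. Their poses are not given: they have to be found in the camera images.
- coaster: the loose mint-green silicone coaster, a square slab 90 x 90 x 10 mm with rings moulded on top, about 90 g, lying flat; origin at the centre of its underside, x and y along its sides, z up. It starts on the robot's side of the gap, usually turned and off to one side of the gap's middle. It slides with friction and stays where it is left
- stop_rail: the fixed straight stainless stop rail, 200 mm long, 14 mm high, 12 mm thick, beyond the gap; origin on the trolley top at the middle of the long face that looks towards the gap and the robot. Its x axis points away from the robot, square to that face (the direction of the push through the gap), y runs along the rail, to the left, z up. The gap's middle line is parallel to the rail's x axis, and lies within 15 mm of the rail's origin in y
- glass_holder: the fixed square stainless holder, 134 x 134 mm with a wall 30 mm high, sides parallel to the rail's x and y axes, with four blue glasses in it (tops 69 mm high, standing at least 11 mm in from its sides) and a central ring handle 150 mm high; origin at the centre of its underside. It stands on one side of the gap (left or right, it varies), about 115 mm nearer to the robot than the rail's face
- sugar_pot: the white porcelain sugar pot (radius 40 mm) with a domed lid and knob, 80 mm high, in its fixed round stainless stand of radius 45 mm, 16 mm high; origin at the centre of the stand's underside. It stands on the other side of the gap; the free width between the stand and the holder's side is 98 to 102 mm
- glass: bystander: a single loose blue glass, radius 27 mm, 65 mm high, near the coaster's start; origin at the centre of its underside
- spoon: bystander: a loose steel spoon about 130 mm long and 20 mm high lying on the trolley near the coaster's start; its origin lies about the middle of its length, x along it
- honey: bystander: a loose honey jar, radius 30 mm, 85 mm high, behind the stop rail; origin at the centre of its underside
- jug: bystander: a loose white mug-shaped milk jug, radius 36 mm, 85 mm high, on the right; origin at the centre of its underside
- tin: bystander: a loose round tea tin, radius 38 mm, 100 mm high, on the right; origin at the centre of its underside
- kettle: bystander: the white plastic kettle on its base, radius 82 mm, handle reaching 126 mm from the centre, 205 mm high, on the left; origin at the centre of its underside
There are look-alikes about, which are no part of the job. Of the things that look like the coaster, the smallest one is meant.

How it is judged:
On the way:
1. the coaster, lying flat, is in the gap between pot and holder (x of coaster in the frame of stop_rail between -0.15 and -0.08 m and y of coaster in the frame of stop_rail between -0.03 and 0.03 m and height (world z) of coaster below 0.006 m), for 0.05 s.
At the end, for the whole second after the job is handed in: The coaster has passed between pot and holder and lies flat and at rest, its centre 35 to 51 mm before the stop rail's face (45 is touching), a side within 0.09 rad of the rail's line, its centre within 50 mm of the rail's middle along the rail; nothing else moved over 15 mm (x of coaster in the frame of stop_rail between -0.051 and -0.035 m and y of coaster in the frame of stop_rail between -0.05 and 0.05 m and (angle between the x axis of coaster and the x axis of stop_rail, either way round below 0.09 rad or angle between the y axis of coaster and the x axis of stop_rail, either way round below 0.09 rad) and height (world z) of coaster below 0.004 m and angle between coaster's own z axis and vertical below 0.05 rad and linear speed of coaster below 0.01 m/s).
It fails at once if the coaster is lifted or tipped off the trolley top (origin over 10 mm up or tilted over 0.15 rad) (height (world z) of coaster above 0.01 m or angle between coaster's own z axis and vertical above 0.15 rad).
It fails at once if the sugar pot or the glass holder is struck by the arm or fingers with over 15 N (contact force between any of the arm, the fingers and sugar_pot above 15 N or contact force between any of the arm, the fingers and glass_holder above 15 N).
It fails at once if a bystander is moved by more than 15 mm (distance of any of glass, spoon, honey, jug, tin, kettle from where it was at the start of the episode above 0.015 m).
It also fails if it takes over 72 s, if anything falls off the work surface, if the arm or the gripper's body presses on something with over 40 N, if the wrist force passes 120 N, or if a joint passes its speed limit or range.

## Robot

A 6-joint arm with a two-finger parallel gripper is mounted at the origin on the work surface. World frame = base frame: x ahead of the robot, y to its left, z up, the work surface at z = 0. Lengths are in m, angles in rad, forces in N, time in s.
With the tool pointing down it reaches from about 0.25 to 0.725 m from the base axis. Payload 4 kg.
Tool frame: the origin (TCP) lies at the very end of the fingers, on their centre line; the grasp point (between the pads) lies 19 mm behind it; z points along the fingers, y is the line along which they close (so a half turn about z gives the same grasp; the last joint's range is limited). The gripper opens to 85 mm and grips with 20 to 120 N. Pads are 22 mm wide; open, the fingers measure 114 mm over their backs; the gripper's body (76 mm by 85 mm) begins 54 mm behind the grasp point. The pads swing forward as they close: fully open they stand 13 mm farther back than shut.
Start: joints at [1.349, 0.241, 0.005, 1.335, 0, 1.571], TCP at [0.11, 0.488, 0.198] pointing down, gripper open.
Joint ranges: [-2.72, 2.72], [-1.05, 1.87], [-1.09, 1.28], [-1.99, 2.15], [-1.42, 1.44], [-3.14, 3.14]. Speed limits (rad/s): [2.79, 2.79, 3.14, 3.14, 3.14, 3.14].

## Interface

Orientations are given as a unit quaternion [x, y, z, w].
In Python, from workcell import bot, vision, workorder, boxes_of gives the robot as it stands.
- The arm moves only by the tool send_rows, never from a script. Its argument "motion" is text: rows parted by semicolons, each of 5 numbers parted by spaces: the closure, from -1 (fully open) to 1 (shut), so that 0 is half open, then the shift along the tool's x, y, z in cm, then the turn about the tool's z in rad. In form: claw x y z twist; .... A call has 1 to 5 rows; each row is the pose to reach, as a shift and turn from the pose commanded when the call began, along the tool's axes at that moment; what a row does not reach only later rows make up. A row lasts 1/10 s, in which the tool goes at most 50 mm and 8.59 degrees, less where a joint would pass 70% of its speed; a pose out of reach is approached as far as the arm can. A call with a gripper value outside its range is refused whole. The fingers move at their own pace and stop on an object; the grip force is fixed at half the most. Time passes only in rows, so rows that repeat a pose let the fingers close. It gives the time, the measured TCP pose, the force, the opening and the grip force at its end, in the units of the state.
- bot.get_obs(): the state, without advancing time (a new reading comes with each control period).
- vision.camera(name): name is "side" or "top"; returns the picture (400x640x3 uint8, red, green, blue); there is no depth.
- vision.camera_model(name): a dict with "fov_y" (degrees; the focal length in pixels is half the picture's height over the tangent of half this angle, whatever the lens; pixels are square), "cx", "cy" (the principal point, pixels), "world_from_camera" (4x4, takes a point from camera to world coordinates). Camera axes: x right, y down, z forward; pixel columns grow to the right and rows downward; lengths in m; the calibration is good to about 2 mm. A picture is of the moment at which its call begins. camera_model takes no time and is no camera call.
- workorder.job_done(): hands the job in; it is judged then, once.
Trained networks look in the newest picture that a camera, given by its name, has taken for a name from the list of things; names that differ only in an ending like _2 or _b are one class to them, and where a whole thing is asked for, a point or a joint stands for the part that bears it (a point fixed in the world has none). Each returns a list of dicts, best first, with "conf" (0 to 1); they miss things now and then, are a little off and sometimes report something else, mostly with a low value. They report only what shows in the picture. A call takes as long as a camera call. They do not tell look-alikes from the thing itself.
- boxes_of(camera, target): "rect" ([centre column, centre row, width, height] in pixels, round what is visible of it).
The state is a dict: "clock": time; "joint_pos": joint angles; "joint_vel": joint speeds; "tau": joint torques, N m; "eef_pos": TCP position; "tool_rot": TCP orientation; "ft_force": force on the tool from outside, world axes, zero at the start; "ft_torque": the same for the moment, N m; "grip_width": finger opening in m; "grasp_force": force on a finger pad.
Only numpy, scipy, OpenCV 4.12 (cv2) and the standard library are available. Lean on these libraries where they do the work, as an engineer would, in place of code of your own. Each camera call takes 0.05 s, during which the arm holds its last target. There are 200 camera calls.

## Working session

There is one attempt and no reset: what is moved stays moved. The work goes in short steps, Python scripts to look and compute and a tool call to move; the robot and the scene stay as the last step left them, time stands still between calls to the robot, and variables do not carry over. Pictures are saved under pics/ and viewed, at most 10 in all, crops included, and the job is handed in when it is done.

Besides the shell and the picture viewer there is one more tool, called by a JSON object that holds its "op" and its "data". send_rows: Moves the arm, as the interface text tells. Its arguments: {"type":"object","properties":{"motion":{"type":"string"}},"required":["motion"]}

```bash
mkdir -p pics; ls
cat > h.py <<'E'
import numpy as np, cv2
from workcell import bot, vision, workorder, boxes_of
def ray(cam,u,v):
    m=vision.camera_model(cam); f=200/np.tan(np.radians(m["fov_y"])/2)
    T=np.array(m["world_from_camera"]); d=T[:3,:3]@np.array([(u-m["cx"])/f,(v-m["cy"])/f,1]); return T[:3,3],d
def pt(cam,u,v,z=0.):
    o,d=ray(cam,u,v); return (o+d*(z-o[2])/d[2])
def px(cam,p):
    m=vision.camera_model(cam); f=200/np.tan(np.radians(m["fov_y"])/2)
    q=np.linalg.inv(np.array(m["world_from_camera"]))@np.append(p,1); return np.array([m["cx"]+f*q[0]/q[2],m["cy"]+f*q[1]/q[2]])
def snap(cam,name):
    im=vision.camera(cam); cv2.imwrite(f"pics/{name}.png",cv2.cvtColor(im,cv2.COLOR_RGB2BGR)); return im
E
python3 - <<'E'
from h import *
for c in("top","side"):
    snap(c,c+"1"); m=vision.camera_model(c); print(c,m["fov_y"],m["cx"],m["cy"],np.round(m["world_from_camera"],3).tolist())
for n in "coaster stop_rail glass_holder sugar_pot glass spoon".split():
    print(n,[(round(b["conf"],2),np.round(b["rect"]).tolist(),np.round(pt("top",*b["rect"][:2]),3).tolist()) for b in boxes_of("top",n)])
print(bot.get_obs())
E
```

```text
pics
top 57.492462192551635 318.7843169203243 200.60087019267013 [[0.111, -0.969, 0.221, 0.348], [-0.994, -0.11, 0.02, 0.014], [0.005, -0.222, -0.975, 0.937], [0.0, 0.0, 0.0, 1.0]]
side 42.84002778220836 314.4768920337222 195.35109500580353 [[0.996, -0.033, 0.077, 0.461], [-0.082, -0.582, 0.809, -1.133], [0.018, -0.813, -0.582, 0.857], [0.0, 0.0, 0.0, 1.0]]
coaster [(0.9, [335.0, 256.0, 39.0, 40.0], [0.421, -0.023, 0.0]), (0.89, [249.0, 287.0, 60.0, 54.0], [0.32, 0.182, 0.0]), (0.76, [458.0, 325.0, 67.0, 67.0], [0.287, -0.341, 0.0])]
stop_rail [(0.87, [342.0, 153.0, 76.0, 20.0], [0.698, -0.015, 0.0])]
glass_holder []
sugar_pot [(0.67, [292.0, 185.0, 33.0, 32.0], [0.593, 0.11, 0.0])]
glass [(0.91, [238.0, 229.0, 22.0, 25.0], [0.461, 0.232, 0.0])]
spoon [(0.93, [410.0, 278.0, 18.0, 55.0], [0.387, -0.218, 0.0]), (0.51, [239.0, 230.0, 22.0, 25.0], [0.46, 0.231, 0.0]), (0.47, [343.0, 152.0, 78.0, 22.0], [0.702, -0.017, 0.0])]
{'clock': 0.4, 'joint_pos': array([ 1.34901772e+00,  2.40747640e-01,  4.81769875e-03,  1.33518997e+00,
       -2.31955844e-06,  1.57077633e+00]), 'joint_vel': array([-0.00104285, -0.00261537,  0.00246622,  0.00106912,  0.00032174,
        0.0004394 ]), 'tau': array([-5.80657297e-05, -3.71781278e+01,  2.52330583e+01,  5.37064421e-03,
       -6.65462693e-06, -1.11577393e-06]), 'eef_pos': array([0.10996175, 0.4876583 , 0.19766294]), 'tool_rot': array([ 1.10652245e-01,  9.93859172e-01, -1.60928804e-04, -1.67534696e-05]), 'ft_force': array([0.33738102, 0.70671349, 0.06373776]), 'ft_torque': array([ 0.02414558,  0.01090845, -0.0388963 ]), 'grasp_force': 0.0, 'grip_width': 0.08578317545049606}
```

View pics/top1.png

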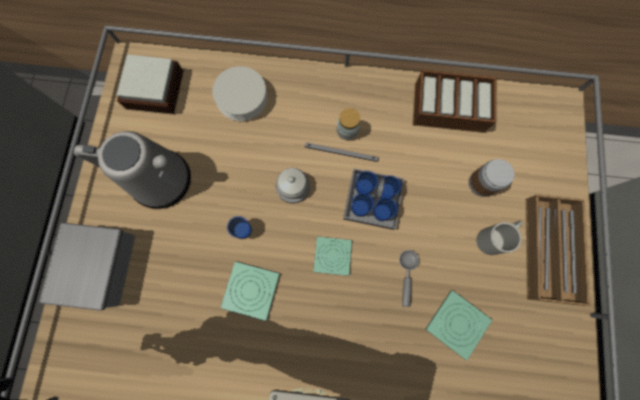

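Run:
```python
import cv2
im=cv2.imread("pics/top1.png")[135:295,215:435]
cv2.imwrite("pics/crop1.png",cv2.resize(im,None,fx=3.6,fy=3.6,interpolation=cv2.INTER_CUBIC))
```

```text
(no output)
```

View pics/crop1.png

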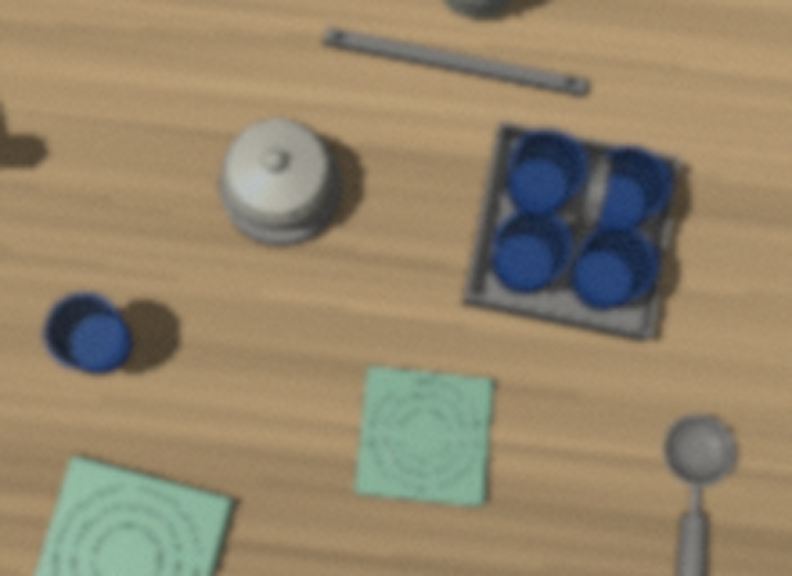

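View pics/side1.png

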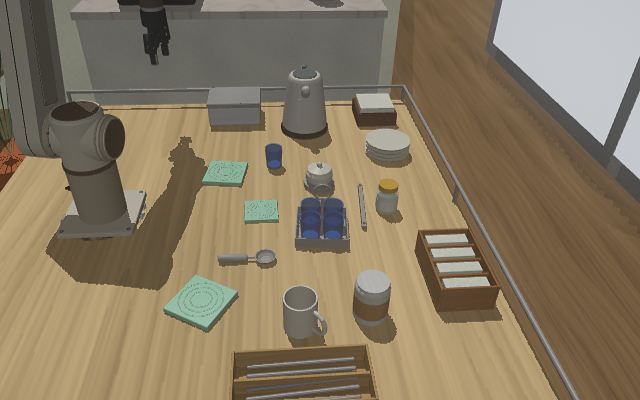

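Top picture: three green squares, at (335,256), (249,287) and (458,325). The first is clearly the smallest (about 36 px per side) and is confirmed by the crop, so that is the coaster. The rail runs (305,145)–(378,159), the pot is at (292,185) and the holder is at (375,200) on the right. The loose glass is at (240,229) and the spoon at (408,278). Next I'll measure them properly.

```bash
cat >> h.py <<'E'
def coaster(im,near,cam="top"):
    hsv=cv2.cvtColor(im,cv2.COLOR_RGB2HSV); m=cv2.inRange(hsv,(50,35,60),(95,255,255))
    m=cv2.morphologyEx(m,cv2.MORPH_CLOSE,np.ones((5,5)))
    cs=[c for c in cv2.findContours(m,cv2.RETR_EXTERNAL,cv2.CHAIN_APPROX_NONE)[0] if cv2.contourArea(c)>150]
    W=[np.array([pt(cam,*p[0],.01)[:2] for p in c],np.float32) for c in cs]
    R=[cv2.minAreaRect(w*1000) for w in W]
    return min(R,key=lambda r:np.hypot(r[0][0]-near[0]*1000,r[0][1]-near[1]*1000))
E
python3 - <<'E'
from h import *
im=cv2.cvtColor(cv2.imread("pics/top1.png"),cv2.COLOR_BGR2RGB)
print("coaster",coaster(im,(.42,-.02)))
im2=cv2.cvtColor(cv2.imread("pics/side1.png"),cv2.COLOR_BGR2RGB)
print("coaster side",coaster(im2,(.42,-.02),"side"))
c=lambda u,v,z:np.round(pt("top",215+u/3.6-.36,135+v/3.6-.36,z)[:2]*1000,1)
print("rail base L,R",c(325,46,0),c(584,96,0),"top far",c(330,28,.014),c(590,79,.014))
print("holder base: nearL",c(465,303,0),"nearR",c(652,340,0),"farL top",c(502,123,.03),"farR top",c(680,158,.03))
# rail edges automatic
hsv=cv2.cvtColor(im,cv2.COLOR_RGB2HSV); m=(hsv[...,1]<75).astype(np.uint8); m[:140]=0;m[163:]=0;m[:,:300]=0;m[:,382:]=0
k=cv2.findNonZero(m); print("rail px",cv2.boxPoints(cv2.minAreaRect(k)).tolist())
# per column lower edge
g=cv2.cvtColor(im,cv2.COLOR_RGB2GRAY); P=[]
for u in range(308,375):
    vs=np.where(m[:,u])[0]
    if len(vs): P.append(pt("top",u,vs.max()+.5,0)[:2])
P=np.array(P); a=np.polyfit(P[:,1],P[:,0],1); print("rail face x=a*y+b",a,np.std(np.polyval(a,P[:,1])-P[:,0]))
print("pot knob",c(277,159,.078),"stand bottom near",c(285,244,.0),"stand right",c(337,215,0.016),"pot R",c(333,180,.05),"pot L",c(222,175,.05))
for n in("sugar_pot","stop_rail"):
    print(n,[(round(b["conf"],2),np.round(b["rect"]).tolist()) for b in boxes_of("side",n)])
b=px("side",[.7,0,0]);print(b)
E
```

```text
coaster ((420.7862548828125, -17.03873062133789), (88.17850494384766, 89.38524627685547), 0.7994393110275269)
coaster side ((421.33135986328125, -18.791946411132812), (88.27603912353516, 97.72679901123047), 0.4587364196777344)
rail base L,R [703.5  87.6] [ 686.  -110.4] top far [712.8  84.5] [ 694.7 -111.9]
holder base: nearL [519.1 -36.7] nearR [ 507.3 -173.2] farL top [648. -49.] farR top [ 636.2 -178.6]
rail px [[303.6153564453125, 146.92306518554688], [304.76922607421875, 141.15383911132812], [378.423095703125, 155.88461303710938], [377.26922607421875, 161.65383911132812]]
rail face x=a*y+b [0.09456744 0.69575335] 0.0008542554766377857
pot knob [589.3 104.2] stand bottom near [547.8  98.3] stand right [569.9  62.2] pot R [586.4  66.2] pot L [581.3 143.8]
sugar_pot [(0.88, [317.0, 179.0, 28.0, 32.0])]
stop_rail [(0.65, [366.0, 208.0, 10.0, 47.0])]
[360.62201891 205.68647358]
```

```bash
cat >> h.py <<'E'
O=np.array([.6948,-.0114]); TH=-.09; EX=np.array([np.cos(TH),np.sin(TH)]); EY=np.array([-EX[1],EX[0]])
def toW(x,y): return O+x*EX+y*EY
def toR(w): d=np.asarray(w)-O; return np.array([d@EX,d@EY])
def plan(x,y,z,yaw,o=None):
    "target in rail frame, yaw of tool y rel. rail x; prints shift in tool axes cm, twist"
    o=o or bot.get_obs(); from scipy.spatial.transform import Rotation as R
    M=R.from_quat(o["tool_rot"]).as_matrix(); d=np.append(toW(x,y),z)-o["eef_pos"]
    a=np.arctan2(M[1,1],M[0,1]); tw=-((yaw+TH-a+np.pi)%(2*np.pi)-np.pi)
    print("rail",toR(o["eef_pos"][:2]).round(4),"z",o["eef_pos"][2].round(4),"yaw",round(a-TH,3),"| shift cm",(M.T@d*100).round(2),"twist",round(tw,3),"F",o["ft_force"].round(1),"w",round(o["grip_width"],4),"t",o["clock"])
E
python3 -c "
from h import *
plan(-.272,-.108,.16,0)"
```

```text
rail [-0.6273  0.4445] z 0.1978 yaw 1.439 | shift cm [-42.48 -50.11   3.78] twist 1.439 F [-0.   0.2 -0.5] w 0.0855 t 0.5
```

{"op": "send_rows", "data": {"motion": "0 -42.5 -50 3.5 1.44; 0 -42.5 -50 3.5 1.44; 0 -42.5 -50 3.5 1.44; 0 -42.5 -50 3.5 1.44; 0 -42.5 -50 3.5 1.44"}}

```text
clock: 1.0
eef_pos: [0.2264, 0.265, 0.1846]
tool_rot: [0.469, 0.883, 0.0, 0.0]
ft_force: [2.0, 0.8, 0.4]
grip_width: 0.0426
grasp_force: 0.0
```

```bash
python3 -c "
from h import *
plan(-.272,-.108,.16,0)"
```

```text
rail [-0.4914  0.2332] z 0.1846 yaw 0.684 | shift cm [-40.31  -4.56   2.45] twist 0.684 F [2.  0.8 0.4] w 0.0426 t 1.0
```

{"op": "send_rows", "data": {"motion": "0 -40 -4.5 2.5 0.68; 0 -40 -4.5 2.5 0.68; 0 -40 -4.5 2.5 0.68; 0 -40 -4.5 2.5 0.68; 0 -40 -4.5 2.5 0.68"}}

```text
clock: 1.5
eef_pos: [0.3434, 0.0442, 0.1694]
tool_rot: [0.737, 0.676, 0.001, 0.0]
ft_force: [0.9, 0.3, 0.1]
grip_width: 0.0429
grasp_force: 0.0
```

```bash
python3 -c "
from h import *
plan(-.272,-.108,.04,0)"
```

```text
rail [-0.355   0.0238] z 0.1694 yaw 0.004 | shift cm [-13.22   8.21  12.95] twist 0.004 F [0.9 0.3 0.1] w 0.0429 t 1.5
```

{"op": "send_rows", "data": {"motion": "0 -13.2 8.2 1 0; 0 -13.2 8.2 1 0; 0 -13.2 8.2 1 0; 0 -13.2 8.2 1 0; 0 -13.2 8.2 5 0"}}

```text
clock: 2.0
eef_pos: [0.4189, -0.0948, 0.1225]
tool_rot: [0.736, 0.676, 0.003, 0.005]
ft_force: [0.5, -0.0, -0.6]
grip_width: 0.0426
grasp_force: 0.0
```

Run:
```python
from h import *
plan(-.272,-.108,.015,0)
im=snap("top","top2"); 
cv2.imwrite("pics/c2.png",cv2.resize(im[200:340,260:460,::-1],None,fx=4,fy=4,interpolation=cv2.INTER_CUBIC))
```

```text
rail [-0.2672 -0.1078] z 0.1225 yaw 0.005 | shift cm [ 0.   -0.59 10.75] twist 0.005 F [ 0.5 -0.  -0.6] w 0.0426 t 2.0
```

View pics/c2.png

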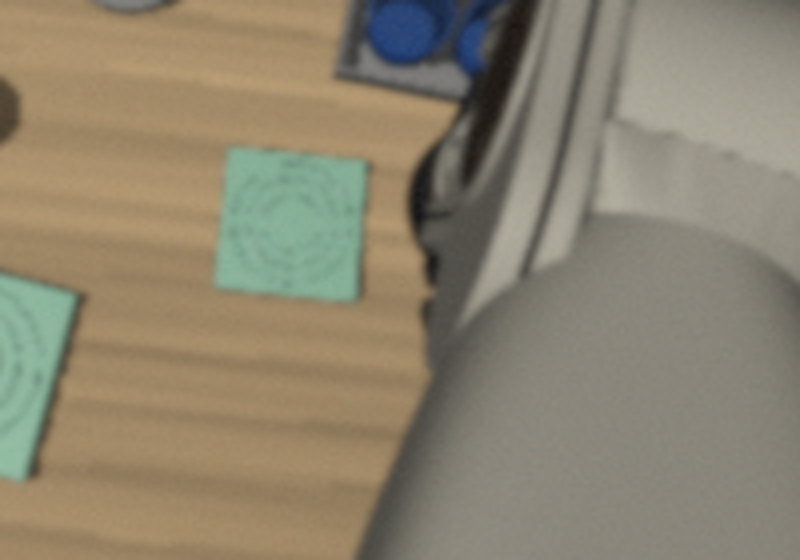

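The coaster, unmoved, shows at about (332,256). The gripper stands clear to its right and still above the table. Now I'll go down.

{"op": "send_rows", "data": {"motion": "0 0 -0.5 5 0; 0 0 -0.5 9 0; 0 0 -0.5 10.5 0; 0 0 -0.5 11 0; 0 0 -0.5 11 0"}}

```text
clock: 2.55
eef_pos: [0.4084, -0.0911, 0.0091]
tool_rot: [0.735, 0.678, -0.0, -0.0]
ft_force: [-0.1, 0.4, -0.2]
grip_width: 0.0427
grasp_force: 0.0
```

{"op": "send_rows", "data": {"motion": "0 0 0 0.3 0; 0 0 0 0.6 0; 0 0 0 0.7 0; 0 0 0 0.8 0; 0 0 0 0.8 0"}}

```text
clock: 3.05
eef_pos: [0.4088, -0.0917, 0.0012]
tool_rot: [0.735, 0.678, 0.0, 0.0]
ft_force: [0.6, -0.0, 0.6]
grip_width: 0.0424
grasp_force: 0.0
```

Run:
```python
from h import *
plan(-.272,-.0465,.004,0)
im=snap("side","side2"); 
cv2.imwrite("pics/c3.png",cv2.resize(im[160:300,180:360,::-1],None,fx=4,fy=4,interpolation=cv2.INTER_CUBIC))
```

```text
rail [-0.2776 -0.1057] z 0.0012 yaw 0.009 | shift cm [ 5.92  0.62 -0.28] twist 0.009 F [ 0.6 -0.   0.6] w 0.0424 t 3.05
```

View pics/c3.png

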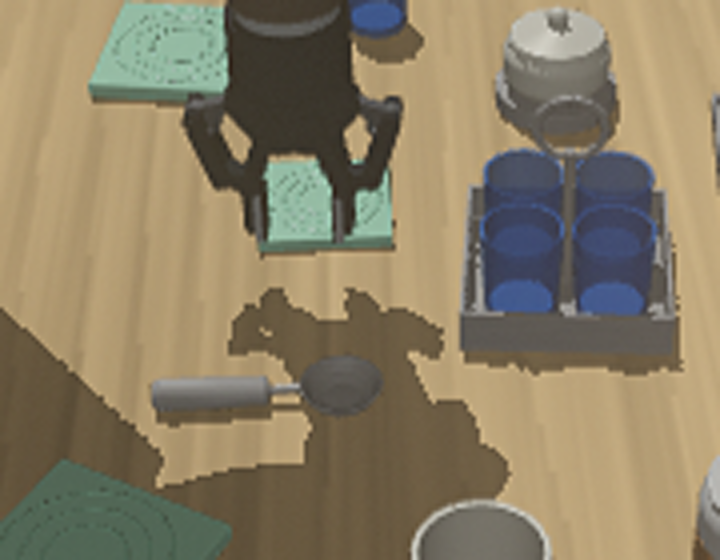

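The side crop shows both fingertips at about (244,220) and (265,220) px, close to the coaster's right edge. I'll check their height against the calibration.

Run:
```python
from h import *
p=bot.get_obs()["eef_pos"]
print(p)
for dx in(-.036,-.021,.021,.036):
  for h in (0,.01,.02): print(dx,h,(np.array(px("side",[p[0]+dx,p[1],h]))-[180,160])*4)
print("coaster right edge",[((px("side",[x,-.062,z])-[180,160])*4).round() for x in(.376,.466) for z in(0,.01)])
im=vision.camera("top"); print(coaster(im,(.42,-.017)))
```

```text
[ 0.40876849 -0.09172194  0.00114092]
-0.036 0 [249.52887424 283.79852648]
-0.036 0.01 [248.54489995 271.95169238]
-0.036 0.02 [247.55226352 260.00056805]
-0.021 0 [272.59498033 282.92178755]
-0.021 0.01 [271.71285688 271.08141745]
-0.021 0.02 [270.8229747  259.13690506]
0.021 0 [336.96808524 280.47497634]
0.021 0.01 [336.36927804 268.65268094]
0.021 0.02 [335.76521688 256.72665593]
0.036 0 [359.88308201 279.60398105]
0.036 0.01 [359.38479686 267.78813215]
0.036 0.02 [358.88214354 255.86870045]
coaster right edge [array([256., 255.]), array([255., 243.]), array([391., 250.]), array([391., 238.])]
((420.8108215332031, -17.198467254638672), (88.01822662353516, 89.46583557128906), 0.5060082674026489)
```

Run:
```python
import cv2
im=cv2.imread("pics/side2.png")
cv2.imwrite("pics/c4.png",cv2.resize(im[175:245,220:300],None,fx=8,fy=8,interpolation=cv2.INTER_NEAREST))
```

```text
(no output)
```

View pics/c4.png

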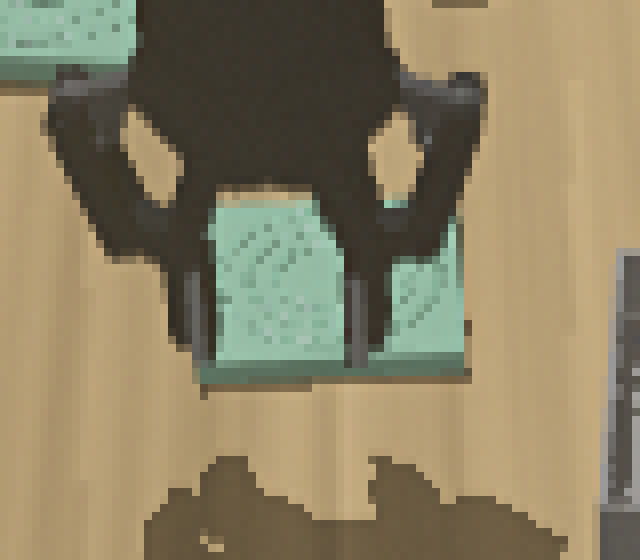

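The tips look 20–30 mm above the table, because the half-open pads sit back. Next I'll feel downward gently with the force reading.

{"op": "send_rows", "data": {"motion": "0 0 0 0.1 0; 0 0 0 0.2 0; 0 0 0 0.2 0"}}

```text
clock: 3.45
eef_pos: [0.4085, -0.0917, -0.0012]
tool_rot: [0.735, 0.678, -0.0, -0.0]
ft_force: [0.4, -0.4, 0.7]
grip_width: 0.0429
grasp_force: 0.0
```

{"op": "send_rows", "data": {"motion": "0 0 0 0.1 0; 0 0 0 0.2 0; 0 0 0 0.2 0"}}

```text
clock: 3.75
eef_pos: [0.4086, -0.0917, -0.0032]
tool_rot: [0.735, 0.678, -0.0, -0.0]
ft_force: [0.7, 0.6, -0.3]
grip_width: 0.0423
grasp_force: 0.0
```

Run:
```python
from h import *
o=bot.get_obs(); print(o["eef_pos"],o["ft_force"],o["joint_pos"].round(3))
b=snap("side","side3"); a=cv2.imread("pics/side2.png")[:,:,::-1]
print(pt("side",245,220.6,.034),px("side",o["eef_pos"]))
# lowest dark row of left/right finger
for im in(a,b):
    g=im.max(2); print([(u,[int(v) for v in g[212:226,u]]) for u in (244,265)])
```

```text
[ 0.40856833 -0.0916561  -0.00318291] [ 0.71020004  0.57502987 -0.30603719] [-0.221  0.294 -0.515  0.762  0.     1.431]
[ 0.38163335 -0.09152878  0.034     ] [256.1873572  231.34719408]
[(244, [103, 101, 102, 101, 102, 100, 97, 95, 113, 130, 137, 179, 176, 174]), (265, [76, 83, 82, 83, 82, 89, 93, 92, 90, 110, 120, 197, 191, 190])]
[(244, [101, 102, 101, 102, 101, 100, 102, 99, 93, 96, 130, 179, 175, 174]), (265, [71, 74, 76, 81, 81, 81, 81, 87, 92, 89, 116, 196, 191, 190])]
```

{"op": "send_rows", "data": {"motion": "0 0 0 0.1 0; 0 0 0 0.2 0; 0 0 0 0.3 0; 0 0 0 0.3 0"}}

```text
clock: 4.2
eef_pos: [0.4085, -0.0917, -0.0062]
tool_rot: [0.735, 0.678, -0.0, -0.0]
ft_force: [-0.2, -0.7, -0.4]
grip_width: 0.043
grasp_force: 0.0
```

{"op": "send_rows", "data": {"motion": "0 0 0 0.1 0; 0 0 0 0.2 0; 0 0 0 0.2 0"}}

```text
clock: 4.5
eef_pos: [0.4086, -0.0917, -0.0081]
tool_rot: [0.735, 0.678, -0.0, -0.0]
ft_force: [-0.8, -0.6, -0.1]
grip_width: 0.0427
grasp_force: 0.0
```

Run:
```python
from h import *
o=bot.get_obs(); print(o["eef_pos"],o["ft_force"])
b=snap("side","side4")
cv2.imwrite("pics/c5.png",cv2.resize(b[160:245,215:305,::-1],None,fx=7,fy=7,interpolation=cv2.INTER_NEAREST))
```

```text
[ 0.40856174 -0.09167277 -0.00814584] [-0.75305193 -0.55581605 -0.11239182]
```

View pics/c5.png

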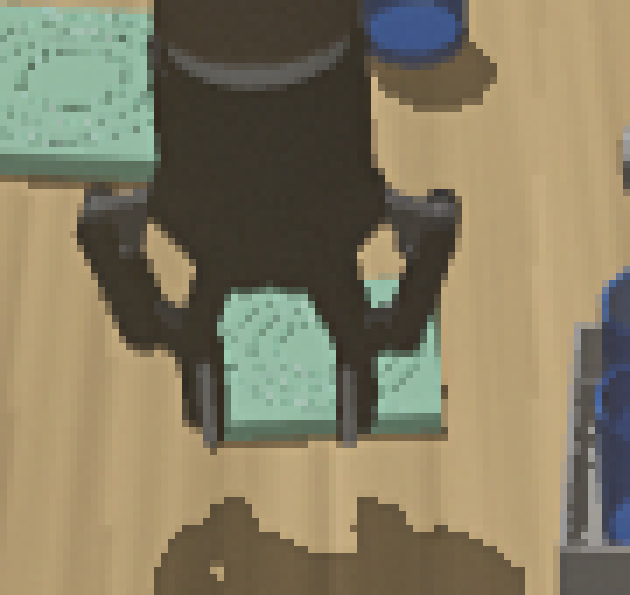

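Tips are now at about (245,224) px, still roughly 15–20 mm up by the calibration. I'll raise a little, close the fingers further, and compare.

{"op": "send_rows", "data": {"motion": "0.5 0 0 -1.3 0; 0.5 0 0 -1.3 0; 0.5 0 0 -1.3 0; 0.5 0 0 -1.3 0; 0.5 0 0 -1.3 0"}}

```text
clock: 5.05
eef_pos: [0.4083, -0.0916, 0.0046]
tool_rot: [0.735, 0.678, -0.0, -0.0]
ft_force: [0.2, 0.0, 0.9]
grip_width: 0.021
grasp_force: 0.0
```

```bash
cat >> h.py <<'E'
def tiprow(im,u0=240,u1=275):
    ref=cv2.imread("pics/side1.png")[:,:,::-1].astype(int); d=np.abs(im.astype(int)-ref).max(2)>35
    sat=im.max(2).astype(int)-im.min(2); d&=(sat<25)
    return {u:int(np.where(d[:245,u])[0].max()) for u in range(u0,u1) if d[:245,u].any()}
E
python3 - <<'E'
from h import *
o=bot.get_obs(); print(o["eef_pos"],o["grip_width"])
print(tiprow(cv2.imread("pics/side4.png")[:,:,::-1]))
print(tiprow(snap("side","side5")))
E
```

```text
[ 0.40832412 -0.09161159  0.00460061] 0.021037343528722656
{240: 210, 241: 218, 242: 219, 243: 220, 244: 222, 245: 220, 246: 222, 247: 219, 248: 201, 249: 201, 250: 201, 251: 201, 252: 201, 253: 200, 254: 201, 255: 201, 256: 201, 257: 201, 258: 201, 259: 202, 260: 204, 261: 206, 262: 208, 263: 221, 264: 223, 265: 223, 266: 221, 267: 221, 268: 219, 269: 210, 270: 209, 271: 210, 272: 210, 273: 210, 274: 209}
{240: 205, 241: 205, 242: 205, 243: 206, 244: 207, 245: 216, 246: 217, 247: 217, 248: 219, 249: 219, 250: 220, 251: 196, 252: 196, 253: 196, 254: 196, 255: 196, 256: 196, 257: 201, 258: 215, 259: 219, 260: 219, 261: 219, 262: 217, 263: 217, 264: 214, 265: 206, 266: 206, 267: 206, 268: 207, 269: 206, 270: 206, 271: 204, 272: 202, 273: 201, 274: 199}
```

{"op": "send_rows", "data": {"motion": "1 0 0 0 0; 1 0 0 0 0; 1 0 0 0 0; 1 0 0 0 0; 1 0 0 0 0"}}

```text
clock: 5.6
eef_pos: [0.4087, -0.0917, 0.005]
tool_rot: [0.735, 0.678, 0.0, -0.0]
ft_force: [0.6, -0.5, -0.2]
grip_width: -0.0002
grasp_force: 0.0
```

Run:
```python
from h import *
o=bot.get_obs(); print(o["eef_pos"],o["grip_width"],o["ft_force"])
print(tiprow(snap("side","side6")))
```

```text
[ 0.40869977 -0.0916701   0.00499295] -0.0001728930352591778 [ 0.58494762 -0.4545726  -0.23638502]
{240: 204, 241: 205, 242: 205, 243: 205, 244: 205, 245: 206, 246: 206, 247: 206, 248: 208, 249: 215, 250: 217, 251: 217, 252: 219, 253: 219, 254: 219, 255: 219, 256: 219, 257: 219, 258: 217, 259: 217, 260: 213, 261: 206, 262: 206, 263: 206, 264: 206, 265: 206, 266: 205, 267: 204, 268: 203, 269: 202, 270: 202, 271: 200, 272: 199, 273: 198, 274: 196}
```

The height offset between reading and picture stays about 25–30 mm, whatever the closure. So I'll set a working opening and descend until I feel the table.

{"op": "send_rows", "data": {"motion": "0.2 0 0 0 0; 0.2 0 0 0.5 0; 0.2 0 0 1 0; 0.2 0 0 1.3 0; 0.2 0 0 1.4 0"}}

```text
clock: 6.15
eef_pos: [0.4081, -0.0915, -0.0097]
tool_rot: [0.735, 0.678, -0.0, -0.001]
ft_force: [-0.5, -0.4, 0.2]
grip_width: 0.0339
grasp_force: 0.0
```

{"op": "send_rows", "data": {"motion": "0.2 0 0 0.1 0; 0.2 0 0 0.2 0; 0.2 0 0 0.3 0; 0.2 0 0 0.3 0"}}

```text
clock: 6.55
eef_pos: [0.4087, -0.0917, -0.012]
tool_rot: [0.735, 0.678, -0.0, 0.0]
ft_force: [0.0, 0.7, -0.3]
grip_width: 0.0342
grasp_force: 0.0
```

{"op": "send_rows", "data": {"motion": "0.2 0 0 0.1 0; 0.2 0 0 0.2 0; 0.2 0 0 0.2 0; 0.2 0 0 0.2 0"}}

```text
clock: 6.95
eef_pos: [0.4086, -0.0917, -0.014]
tool_rot: [0.735, 0.678, -0.0, -0.0]
ft_force: [0.6, -0.3, 0.5]
grip_width: 0.0342
grasp_force: 0.0
```

Run:
```python
from h import *
o=bot.get_obs(); print(o["eef_pos"],o["grip_width"],o["ft_force"],o["clock"])
print(tiprow(snap("side","side7")))
```

```text
[ 0.40864972 -0.09168207 -0.01402396] 0.03422609366299829 [ 0.63658215 -0.33721111  0.50117614] 6.95
{240: 211, 241: 211, 242: 213, 243: 221, 244: 222, 245: 222, 246: 224, 247: 224, 248: 223, 249: 220, 250: 203, 251: 203, 252: 202, 253: 202, 254: 203, 255: 203, 256: 203, 257: 203, 258: 203, 259: 206, 260: 208, 261: 219, 262: 224, 263: 225, 264: 223, 265: 222, 266: 222, 267: 219, 268: 212, 269: 212, 270: 212, 271: 212, 272: 212, 273: 211, 274: 209}
```

{"op": "send_rows", "data": {"motion": "0.2 0 0 0.2 0; 0.2 0 0 0.3 0; 0.2 0 0 0.4 0; 0.2 0 0 0.4 0"}}

```text
clock: 7.4
eef_pos: [0.4085, -0.0916, -0.0182]
tool_rot: [0.735, 0.678, -0.0, -0.0]
ft_force: [-0.0, 0.1, 0.3]
grip_width: 0.0341
grasp_force: 0.0
```

{"op": "send_rows", "data": {"motion": "0.2 0 0 0.1 0; 0.2 0 0 0.2 0; 0.2 0 0 0.3 0; 0.2 0 0 0.3 0"}}

```text
clock: 7.8
eef_pos: [0.4085, -0.0916, -0.0212]
tool_rot: [0.735, 0.678, -0.0, -0.0]
ft_force: [-0.3, -0.8, 0.5]
grip_width: 0.0343
grasp_force: 0.0
```

{"op": "send_rows", "data": {"motion": "0.2 0 0 0.1 0; 0.2 0 0 0.2 0; 0.2 0 0 0.2 0"}}

```text
clock: 8.1
eef_pos: [0.4086, -0.0916, -0.0231]
tool_rot: [0.735, 0.678, -0.0, -0.0]
ft_force: [0.1, 0.6, 0.2]
grip_width: 0.0342
grasp_force: 0.0
```

Run:
```python
from h import *
o=bot.get_obs(); print(o["eef_pos"],o["grip_width"],o["ft_force"],o["clock"])
print(tiprow(snap("side","side8"),240,268))
```

```text
[ 0.40859708 -0.09164161 -0.02314251] 0.034222043723533296 [0.14823019 0.62483083 0.23574524] 8.1
{240: 213, 241: 214, 242: 215, 243: 222, 244: 224, 245: 224, 246: 227, 247: 227, 248: 227, 249: 220, 250: 206, 251: 206, 252: 205, 253: 205, 254: 205, 255: 206, 256: 206, 257: 206, 258: 206, 259: 209, 260: 211, 261: 219, 262: 227, 263: 227, 264: 226, 265: 225, 266: 225, 267: 219}
```

{"op": "send_rows", "data": {"motion": "0.2 0 0 0.1 0; 0.2 0 0 0.2 0; 0.2 0 0 0.2 0"}}

```text
clock: 8.45
eef_pos: [0.4085, -0.0917, -0.0252]
tool_rot: [0.735, 0.678, -0.0, -0.0]
ft_force: [0.6, 0.9, -0.8]
grip_width: 0.034
grasp_force: 0.0
```

{"op": "send_rows", "data": {"motion": "0.2 0 0 0.1 0; 0.2 0 0 0.2 0; 0.2 0 0 0.2 0"}}

```text
clock: 8.75
eef_pos: [0.4085, -0.0917, -0.0272]
tool_rot: [0.735, 0.678, -0.0, -0.0]
ft_force: [0.3, -0.2, -0.4]
grip_width: 0.0341
grasp_force: 0.0
```

Run:
```python
from h import *
o=bot.get_obs(); print(o["eef_pos"],o["grip_width"],o["ft_force"],o["clock"])
b=snap("side","side9"); print(tiprow(b,243,268))
cv2.imwrite("pics/c6.png",cv2.resize(b[160:245,215:305,::-1],None,fx=7,fy=7,interpolation=cv2.INTER_NEAREST))
```

```text
[ 0.40854103 -0.09166209 -0.02715333] 0.034081594066132655 [ 0.25131928 -0.15318244 -0.36228092] 8.75
{243: 222, 244: 225, 245: 226, 246: 228, 247: 229, 248: 229, 249: 222, 250: 207, 251: 207, 252: 207, 253: 207, 254: 207, 255: 207, 256: 207, 257: 207, 258: 207, 259: 210, 260: 212, 261: 219, 262: 228, 263: 229, 264: 229, 265: 226, 266: 226, 267: 219}
```

View pics/c6.png

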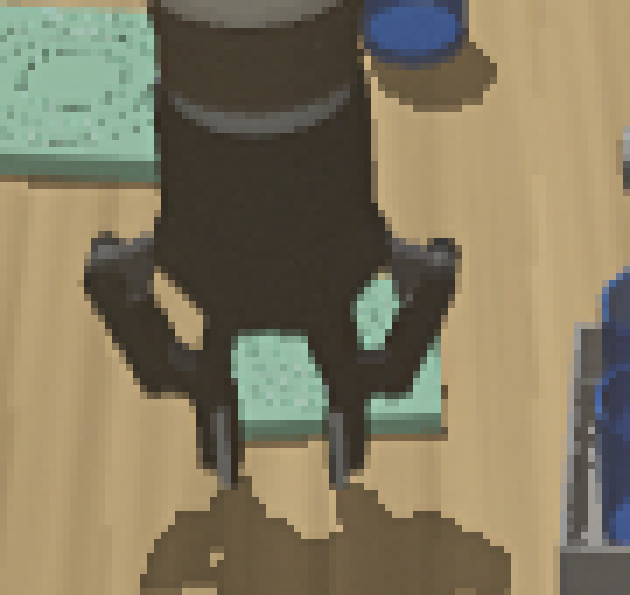

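The tips are almost at the table: they nearly meet their shadow at about (247,229) px. The reading was off by about 30 mm in z, so I'll push at reading −0.029. Next comes the sideways push toward the gap's middle line.

{"op": "send_rows", "data": {"motion": "0.2 0.5 0.6 0.2 0; 0.2 1.2 0.6 0.2 0; 0.2 2 0.6 0.2 0; 0.2 2.6 0.6 0.2 0; 0.2 3.2 0.6 0.2 0"}}

```text
clock: 9.3
eef_pos: [0.4171, -0.0596, -0.029]
tool_rot: [0.735, 0.678, -0.0, -0.0]
ft_force: [-0.7, -0.4, -1.1]
grip_width: 0.0342
grasp_force: 0.2
```

{"op": "send_rows", "data": {"motion": "0.2 0.5 0 0 0; 0.2 1 0 0 0; 0.2 1.3 0 0 0; 0.2 1.6 0 0 0; 0.2 1.6 0 0 0"}}

```text
clock: 9.8
eef_pos: [0.4186, -0.044, -0.029]
tool_rot: [0.735, 0.678, 0.0, -0.0]
ft_force: [0.0, 0.1, -0.2]
grip_width: 0.0339
grasp_force: 0.0
```

Run:
```python
from h import *
plan(-.272,-.0465,-.029,0)
for c in("top","side"):
  r=coaster(snap(c,c+"10"),(.42,.0),c); print(c,r,toR(np.array(r[0])/1000).round(4),"rel yaw deg",r[2]-np.degrees(TH))
```

```text
rail [-0.2721 -0.0573] z -0.029 yaw 0.009 | shift cm [1.08 0.02 0.  ] twist 0.009 F [ 0.   0.1 -0.2] w 0.0339 t 9.8
top ((427.67706298828125, 25.106857299804688), (61.707435607910156, 88.0286865234375), 85.5308609008789) [-0.2693  0.0124] rel yaw deg 90.68748105705632
side ((415.2444763183594, 6.511695861816406), (34.907875061035156, 86.07569885253906), 5.168400287628174) [-0.28   -0.0073] rel yaw deg 10.325020443805583
```

{"op": "send_rows", "data": {"motion": "0.2 0.5 0 0 0; 0.2 0.9 0 0 0; 0.2 1.1 0 0 0; 0.2 1.1 0 0 0; 0.2 -0.8 0 0 0"}}

```text
clock: 10.4
eef_pos: [0.4181, -0.0511, -0.029]
tool_rot: [0.734, 0.679, 0.0, -0.0]
ft_force: [0.0, -0.7, -0.0]
grip_width: 0.034
grasp_force: 0.0
```

Run:
```python
from h import *
plan(-.44,-.06,.02,np.pi/2)
```

```text
rail [-0.272  -0.0644] z -0.029 yaw 0.012 | shift cm [  0.65 -16.79  -4.9 ] twist -1.558 F [ 0.  -0.7 -0. ] w 0.034 t 10.4
```

{"op": "send_rows", "data": {"motion": "0.2 -3 0 0 0; 0.2 -3 0 -5 0; 0.2 -3 0 -9 0; 0.2 -3 -4 -9 -0.15; 0.2 0 -9 -9 -0.3"}}

```text
clock: 10.9
eef_pos: [0.3373, -0.0512, 0.0626]
tool_rot: [0.625, 0.781, 0.001, 0.003]
ft_force: [0.3, 1.1, 0.4]
grip_width: 0.0336
grasp_force: 0.0
```

Run:
```python
from h import *
plan(-.36,.01,.06,np.pi/2)
```

```text
rail [-0.3525 -0.0717] z 0.0626 yaw 0.311 | shift cm [8.01 1.79 0.26] twist -1.26 F [0.3 1.1 0.4] w 0.0336 t 10.9
```

{"op": "send_rows", "data": {"motion": "0.2 4 0.9 0 -0.15; 0.2 8 1.8 0 -0.3; 0.2 8 1.8 0 -0.45; 0.2 8 1.8 0 -0.6; 0.2 8 1.8 0 -0.74"}}

```text
clock: 11.4
eef_pos: [0.335, 0.0329, 0.0611]
tool_rot: [0.297, 0.955, 0.0, 0.0]
ft_force: [0.7, -0.2, 0.3]
grip_width: 0.0342
grasp_force: 0.0
```

Run:
```python
from h import *
plan(-.36,.01,.06,np.pi/2)
```

```text
rail [-0.3623  0.0118] z 0.0611 yaw 1.057 | shift cm [-0.29 -0.04  0.11] twist -0.514 F [ 0.7 -0.2  0.3] w 0.0342 t 11.4
```

{"op": "send_rows", "data": {"motion": "0.2 -0.2 0 0 -0.15; 0.2 -0.2 0 0 -0.3; 0.2 -0.2 0 0 -0.45; 0.2 -0.2 0 0 -0.51; 0.2 -0.2 0 0 -0.51"}}

```text
clock: 11.9
eef_pos: [0.3367, 0.0311, 0.061]
tool_rot: [0.051, 0.999, 0.0, -0.0]
ft_force: [-0.4, -0.0, -1.7]
grip_width: 0.0338
grasp_force: 0.0
```

Run:
```python
from h import *
plan(-.36,.01,-.029,np.pi/2)
for c in("top","side"):
  r=coaster(snap(c,c+"11"),(.42,.02),c); print(c,r,toR(np.array(r[0])/1000).round(4),"rel yaw deg",r[2]-np.degrees(TH))
```

```text
rail [-0.3605  0.0101] z 0.061 yaw 1.559 | shift cm [-0.05 -0.02  9.  ] twist -0.012 F [-0.4 -0.  -1.7] w 0.0338 t 11.9
top ((438.962158203125, 21.39141082763672), (88.77720642089844, 64.52494049072266), 85.09449768066406) [-0.2577  0.0097] rel yaw deg 90.25111783684147
side ((426.8481140136719, 20.866479873657227), (94.2629165649414, 89.51336669921875), 86.66647338867188) [-0.2698  0.0081] rel yaw deg 91.82309354484929
```

{"op": "send_rows", "data": {"motion": "0.2 0 0 4 -0.01; 0.2 0 0 7 -0.01; 0.2 0 0 8.2 -0.01; 0.2 0 0 8.5 -0.01; 0.2 0 0 8.5 -0.01"}}

```text
clock: 12.5
eef_pos: [0.3366, 0.031, -0.0241]
tool_rot: [0.046, 0.999, -0.0, -0.0]
ft_force: [0.9, 0.4, -0.0]
grip_width: 0.0344
grasp_force: 0.0
```

{"op": "send_rows", "data": {"motion": "0.2 0 0 0.1 0; 0.2 0 0 0.2 0; 0.2 0 0 0.3 0; 0.2 0 0 0.4 0; 0.2 0 0 0.4 0"}}

```text
clock: 13.0
eef_pos: [0.3369, 0.031, -0.0279]
tool_rot: [0.046, 0.999, 0.0, 0.0]
ft_force: [0.1, -0.5, 1.3]
grip_width: 0.0341
grasp_force: 0.0
```

Run:
```python
from h import *
plan(-.102,.01,-.029,np.pi/2)
b=snap("side","side12")
cv2.imwrite("pics/c7.png",cv2.resize(b[150:245,205:345,::-1],None,fx=5.5,fy=5.5,interpolation=cv2.INTER_NEAREST))
```

```text
rail [-0.3603  0.0101] z -0.0279 yaw 1.569 | shift cm [-25.83   0.04   0.12] twist -0.002 F [ 0.1 -0.5  1.3] w 0.0341 t 13.0
```

View pics/c7.png

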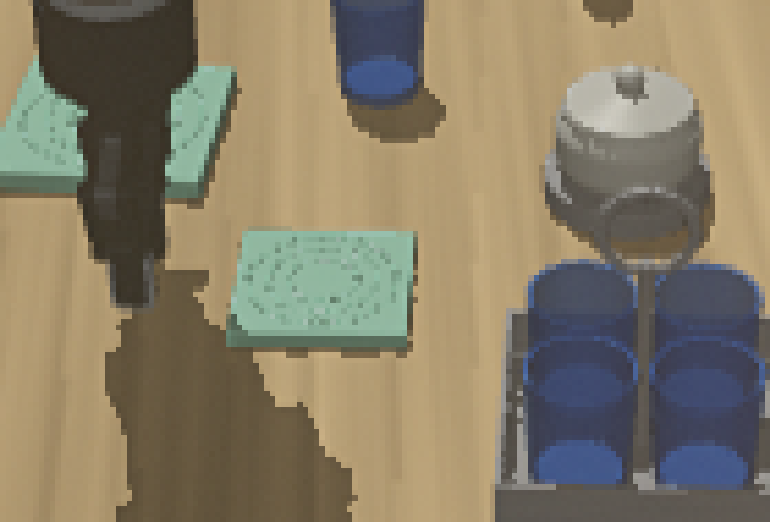

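Fingers stand square behind the coaster: tips at about (230,205), coaster centre at about (263,203), path straight into the gap. Narrowing them slightly, then pushing.

{"op": "send_rows", "data": {"motion": "0.4 0 0 0 0; 0.4 -1.5 0 0 0; 0.4 -2.8 0 0 0; 0.4 -3.5 0 0 0; 0.4 -4.5 0 0 0"}}

```text
clock: 13.55
eef_pos: [0.3807, 0.0268, -0.0283]
tool_rot: [0.046, 0.999, 0.0, -0.001]
ft_force: [-1.9, -0.3, 1.1]
grip_width: 0.0256
grasp_force: 0.7
```

{"op": "send_rows", "data": {"motion": "0.4 -1.2 0 0 0; 0.4 -2.4 0 0 0; 0.4 -3.6 0 0 0; 0.4 -4.5 0 0 0; 0.4 -5 0 0 0"}}

```text
clock: 14.05
eef_pos: [0.4327, 0.0222, -0.028]
tool_rot: [0.046, 0.999, 0.0, 0.0]
ft_force: [-1.8, -0.7, 2.3]
grip_width: 0.0257
grasp_force: 0.8
```

Run:
```python
from h import *
plan(-.102,.01,-.028,np.pi/2)
for c in("top","side"):
  r=coaster(snap(c,c+"13"),(.47,.02),c); print(c,r,toR(np.array(r[0])/1000).round(4),"rel yaw deg",r[2]-np.degrees(TH))
```

```text
rail [-0.2641  0.0099] z -0.028 yaw 1.569 | shift cm [-1.621e+01  4.000e-02  1.000e-02] twist -0.002 F [-1.8 -0.7  2.3] w 0.0257 t 14.05
top ((316.15008544921875, 190.13455200195312), (88.91194152832031, 116.0844497680664), 81.23942565917969) [-0.3952  0.1667] rel yaw deg 86.3960458153571
side ((486.5552673339844, 14.960453033447266), (98.07339477539062, 87.76110076904297), 84.63298034667969) [-0.2098  0.0075] rel yaw deg 89.7896005028571
```

{"op": "send_rows", "data": {"motion": "0.4 -1.2 0 0 0; 0.4 -2.4 0 0 0; 0.4 -3.6 0 0 0; 0.4 -4.8 0 0 0; 0.4 -5.6 0 0 0"}}

```text
clock: 14.65
eef_pos: [0.4873, 0.0171, -0.0281]
tool_rot: [0.046, 0.999, -0.0, -0.0]
ft_force: [-0.8, 1.2, 0.7]
grip_width: 0.0258
grasp_force: 0.5
```

Run:
```python
from h import *
plan(-.102,.01,-.028,np.pi/2)
for c in("top","side"):
  r=coaster(snap(c,c+"14"),(.55,.01),c); print(c,r,toR(np.array(r[0])/1000).round(4),"rel yaw deg",r[2]-np.degrees(TH))
```

```text
rail [-0.2092  0.0098] z -0.0281 yaw 1.569 | shift cm [-1.072e+01  4.000e-02 -1.000e-02] twist -0.002 F [-0.8  1.2  0.7] w 0.0258 t 14.65
top ((316.3119812011719, 192.96852111816406), (82.83612823486328, 115.84165954589844), 81.68650817871094) [-0.3953  0.1695] rel yaw deg 86.84312833488835
side ((541.9798583984375, 9.608909606933594), (96.78141021728516, 87.37527465820312), 84.80032348632812) [-0.1541  0.0072] rel yaw deg 89.95694364250554
```

{"op": "send_rows", "data": {"motion": "0.4 -1.2 0 0 0; 0.4 -2.4 0 0 0; 0.4 -3.6 0 0 0; 0.4 -4.8 0 0 0; 0.4 -5.6 0 0 0"}}

```text
clock: 15.25
eef_pos: [0.5427, 0.012, -0.0281]
tool_rot: [0.046, 0.999, -0.0, -0.0]
ft_force: [-1.9, -0.8, 0.0]
grip_width: 0.0255
grasp_force: 0.5
```

{"op": "send_rows", "data": {"motion": "0.4 -0.9 0 0 0; 0.4 -1.8 0 0 0; 0.4 -2.7 0 0 0; 0.4 -3.6 0 0 0; 0.4 -4.2 0 0 0"}}

```text
clock: 15.75
eef_pos: [0.5858, 0.0081, -0.028]
tool_rot: [0.046, 0.999, 0.0, 0.0]
ft_force: [0.2, 0.6, 0.5]
grip_width: 0.0255
grasp_force: 0.5
```

Run:
```python
from h import *
plan(-.100,.01,-.028,np.pi/2)
for c in("top","side"):
  r=coaster(snap(c,c+"15"),(.64,.01),c); print(c,r,toR(np.array(r[0])/1000).round(4),"rel yaw deg",r[2]-np.degrees(TH))
```

```text
rail [-0.1103  0.0096] z -0.028 yaw 1.569 | shift cm [-1.03  0.04  0.  ] twist -0.002 F [0.2 0.6 0.5] w 0.0255 t 15.75
top ((323.5431823730469, 191.41464233398438), (83.71885681152344, 101.01051330566406), 81.8313217163086) [-0.388   0.1686] rel yaw deg 86.987941872486
side ((642.3875122070312, 1.5047569274902344), (97.59103393554688, 85.31279754638672), 84.95484924316406) [-0.0534  0.0081] rel yaw deg 90.11146939934147
```

{"op": "send_rows", "data": {"motion": "0.4 -0.3 0 0 0; 0.4 -0.5 0 0 0; 0.4 -0.7 0 0 0; 0.4 -0.8 0 0 0; 0.4 -0.8 0 0 0"}}

```text
clock: 16.35
eef_pos: [0.5929, 0.0075, -0.028]
tool_rot: [0.046, 0.999, 0.0, 0.0]
ft_force: [0.1, -0.5, -0.8]
grip_width: 0.0257
grasp_force: 0.0
```

{"op": "send_rows", "data": {"motion": "0.4 -0.1 0 0 0; 0.4 -0.2 0 0 0; 0.4 -0.2 0 0 0"}}

```text
clock: 16.65
eef_pos: [0.5948, 0.0072, -0.0279]
tool_rot: [0.046, 0.999, 0.0, 0.0]
ft_force: [-1.0, -0.2, 0.3]
grip_width: 0.0255
grasp_force: 0.3
```

Run:
```python
from h import *
plan(-.100,.01,-.028,np.pi/2)
r=coaster(snap("side","side16"),(.64,.01),"side"); print(r,toR(np.array(r[0])/1000).round(4),"rel yaw deg",r[2]-np.degrees(TH))
```

```text
rail [-0.1013  0.0096] z -0.0279 yaw 1.569 | shift cm [-0.13  0.04  0.01] twist -0.002 F [-1.  -0.2  0.3] w 0.0255 t 16.65
((651.0996704101562, 0.82623291015625), (97.91743469238281, 84.86491394042969), 85.53182983398438) [-0.0446  0.0082] rel yaw deg 90.68844999016179
```

{"op": "send_rows", "data": {"motion": "0.4 -0.1 0 0 0; 0.4 -0.1 0 0 0; 0.4 -0.1 0 0 0"}}

```text
clock: 17.0
eef_pos: [0.5958, 0.0072, -0.028]
tool_rot: [0.046, 0.999, 0.0, 0.0]
ft_force: [-1.1, 0.5, 0.3]
grip_width: 0.0257
grasp_force: 0.4
```

{"op": "send_rows", "data": {"motion": "0.4 -0.1 0 0 0; 0.4 -0.1 0 0 0; 0.4 -0.1 0 0 0"}}

```text
clock: 17.3
eef_pos: [0.5959, 0.0071, -0.0281]
tool_rot: [0.046, 0.999, 0.0, -0.001]
ft_force: [-2.8, 1.2, 2.7]
grip_width: 0.0255
grasp_force: 2.0
```

The move stalled and the force is rising, so the coaster is on the rail. One small seating press, then straight back and up.

{"op": "send_rows", "data": {"motion": "0.4 -0.1 0 0 0; 0.4 -0.1 0 0 0; 0.4 -0.1 0 0 0; 0.4 1 0 0 0; 0.4 4 0 0 0"}}

```text
clock: 17.8
eef_pos: [0.561, 0.0105, -0.0274]
tool_rot: [0.046, 0.999, 0.0, 0.003]
ft_force: [-0.6, -0.6, -0.0]
grip_width: 0.0259
grasp_force: 0.0
```

{"op": "send_rows", "data": {"motion": "0.4 4 0 0 0; 0.4 8 0 0 0; 0.4 10 0 -4 0; 0.4 12 0 -9 0; 0.4 15 0 -14 0"}}

```text
clock: 18.3
eef_pos: [0.4146, 0.0239, 0.1034]
tool_rot: [0.046, 0.999, 0.0, 0.002]
ft_force: [1.4, 0.1, 0.5]
grip_width: 0.0257
grasp_force: 0.0
```

{"op": "send_rows", "data": {"motion": "0.4 3 0 -3 0; 0.4 6 0 -6 0; 0.4 6 0 -9 0; 0.4 6 0 -9 0; 0.4 6 0 -9 0"}}

```text
clock: 18.8
eef_pos: [0.3555, 0.0295, 0.1925]
tool_rot: [0.046, 0.999, 0.0, 0.002]
ft_force: [0.0, 0.6, 0.5]
grip_width: 0.0256
grasp_force: 0.0
```

Run:
```python
from h import *
plan(-.100,.01,-.028,np.pi/2)
for c in("top","side"):
  im=snap(c,c+"17"); r=coaster(im,(.64,.01),c); print(c,r,toR(np.array(r[0])/1000).round(4),"rel yaw deg",r[2]-np.degrees(TH))
cv2.imwrite("pics/c8.png",cv2.resize(im[125:325,190:420,::-1],None,fx=3,fy=3,interpolation=cv2.INTER_CUBIC))
```

```text
rail [-0.3416  0.0102] z 0.1925 yaw 1.569 | shift cm [-2.406e+01  1.000e-02  2.216e+01] twist -0.002 F [0.  0.6 0.5] w 0.0256 t 18.8
top ((649.186279296875, 1.8043251037597656), (90.06511688232422, 90.25251770019531), 84.53623962402344) [-0.0466  0.0091] rel yaw deg 89.69285978020085
side ((650.0202026367188, 0.9234886169433594), (97.6405029296875, 89.09873962402344), 85.02288818359375) [-0.0457  0.0082] rel yaw deg 90.17950833977116
```

View pics/c8.png

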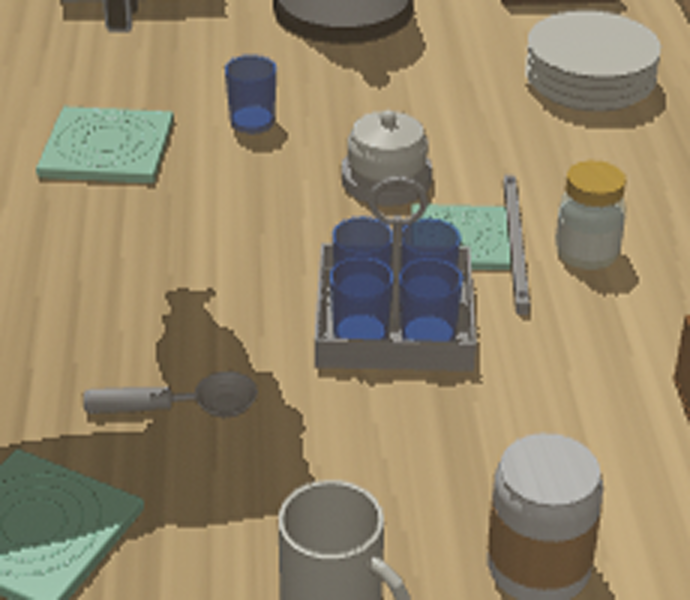

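The coaster lies flush against the rail at about (348,203) px. Both cameras put its centre 46 mm before the face, at y of about 9 mm and within 0.3° of square. Everything else stands where it was and the hand is clear.

```bash
python3 -c "
from h import *
print(workorder.job_done())"
```

```text
the job is handed in; nothing more can be done
None
```

The coaster was pushed through the gap and lies flush along the stop rail, its centre about 46 mm before the face and less than 1° off square; the bystanders visible in the last picture look unmoved, the hand is clear, and the job is handed in with no verdict returned.

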